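# Slide the trivet that fits into its caddy

### The job

Three marble trivets that differ only in size lie on the kitchen counter. Find the one that fits the wooden caddy (it just fills the bay from side to side) and slide it along the counter, without lifting it, into the caddy until it is fully home against the back wall. Leave the other two trivets and the jars, bottle, mills and bowl where they are.

Things in the scene. Friction and masses are not known exactly. Their poses are not given: they have to be found in the camera images.
- trivet_a: round white marble trivet with a thin brass ring inlaid in its top, 80 mm in diameter, 20 mm thick, about 0.27 kg, lying flat and loose on the counter. Origin: centre of its underside; z up.
- trivet_b: round white marble trivet with a thin brass ring inlaid in its top, 100 mm in diameter, 20 mm thick, about 0.42 kg, lying flat and loose on the counter. Origin: centre of its underside; z up.
- trivet_c: round white marble trivet with a thin brass ring inlaid in its top, 120 mm in diameter, 20 mm thick, about 0.6 kg, lying flat and loose on the counter. Origin: centre of its underside; z up.
- caddy: wooden U-shaped caddy fixed to the counter, no floor step. Walls 30 mm high, 14 thick; bay 108 mm wide. Origin on the counter, midway across the bay, 50 mm short of the back wall; x points into the bay (away from robot), z up. Back wall's inner face at x = +50; sides straight from x = -45 to +64; then lips flare to the open mouth, 150 mm wide inside (173 outside) at x = -75.
- mill_a: steel pepper mill, 52 mm across, 219 mm tall, standing. Loose bystander; origin: centre of its underside.
- mill_b: a second steel pepper mill like mill_a. Loose bystander; origin: centre of its underside.
- oil_bottle: amber oil bottle, 62 mm across, 240 mm tall. Loose bystander; origin: centre of its underside.
- spice_jar_a: spice jar, brownish yellow with white cap, 48 mm across, 95 mm tall. Loose bystander; origin: centre of its underside.
- spice_jar_b: spice jar, orange-red with white cap, 48 mm across, 95 mm tall. Loose bystander; origin: centre of its underside.
- olive_jar: jar of green olives, white cap, 68 mm across, 120 mm tall. Loose bystander; origin: centre of its underside.
- sauce_bowl: small steel bowl, 100 mm across, 45 mm tall. Loose bystander; origin: centre of its underside.
Mind the look-alikes: they are no part of the job. What is shaped like the trivet_b but green is not meant.

How it is judged:
By the outcome, as a careful person would: the job done as asked, in the order asked, and still so for the second after the job is handed in, with the robot touching nothing.
It also fails if it takes over 58 s, if anything falls off the work surface, if the arm or the gripper's body presses on something with over 40 N, if the wrist force passes 120 N, or if a joint passes its speed limit or range.

### The arm

A 6-joint arm with a two-finger parallel gripper is mounted at the origin on the work surface. World frame = base frame: x ahead of the robot, y to its left, z up, the work surface at z = 0. Lengths are in mm, angles in degrees, forces in N, time in s.
With the tool pointing down it reaches from about 225 to 725 mm from the base axis. Payload 3.1 kg.
Tool frame: the origin (TCP) lies on the centre line of the jaws, within the pads' length; the fingertips stand 17 mm ahead of it and the grasp point (between the pads) lies 2 mm behind it; z points along the fingers, y is the line along which they close (so a half turn about z gives the same grasp; the last joint's range is limited). The gripper opens to 85 mm and grips with 20 to 120 N. Pads are 22 mm wide; open, the fingers measure 114 mm over their backs; the gripper's body (76 mm by 85 mm) begins 54 mm behind the grasp point. The pads swing forward as they close: fully open they stand 13 mm farther back than shut.
Start: joints at [-73.155, 2.75, 5.684, 92.934, 0, 82.678], TCP at [214.921, -478.985, 248.312] pointing down, gripper open.
Joint ranges: [-166.93, 166.93], [-56.73, 111.36], [-69.38, 81.34], [-121.58, 131.49], [-85.45, 84.26], [-180, 180]. Speed limits (degrees/s): [159.86, 159.86, 180, 180, 180, 180].

### API

Orientations are given as a 3x3 rotation matrix whose columns are the frame's x, y, z axes.
In Python, from workcell import arm gives the robot as it stands. The module is installed in compiled form; this text tells all that it offers.
- The arm moves only by the tool move_arm, never from a script. Its argument "moves" is a list of rows, each an object with "delta_pos": the shift along the tool's x, y, z in cm, a list of three; "angular": the turn, a rotation vector about the tool's x, y, z in rad, a list of three; "jaw": the opening, from 0 (shut) to 1 (fully open). A call has 1 to 20 rows; each row shifts and turns the commanded pose from where the row before left it, along the tool's axes as they then stand; what a row does not reach is not made up. A row lasts 1/8 s, in which the tool goes at most 62.5 mm and 10.7 degrees, less where a joint would pass 70% of its speed; a pose out of reach is approached as far as the arm can. A call is refused whole if a number of a shift passes 6.25 or a number of a turn 0.188, either way. A call with a gripper value outside its range is refused whole. The fingers move at their own pace and stop on an object; "grip_force" is the grip in N (left out, the last holds). Time passes only in rows, so rows that do not move let the fingers close. It gives the time, the measured TCP pose, the force, the opening and the grip force at its end, in the units of the state.
- arm.sense(): the state, without advancing time (a new reading comes with each control period).
- arm.capture(name): name is "side" or "top"; returns (picture, depth): 420x560x3 uint8, red, green, blue; 420x560 float32, mm along the optical axis (not along the pixel's ray), 0 where there is no reading.
- arm.camera_params(name): a dict with "camera_matrix" (3x3 intrinsics, pixels), "dist_coeffs" ([k1, k2, p1, p2, k3] as OpenCV has them; the pictures are not rectified), "R" (3x3) and "t" (3): a world point X has camera coordinates R X + t. Camera axes: x right, y down, z forward; pixel columns grow to the right and rows downward; lengths in mm; the calibration is good to about 2 mm. A picture is of the moment at which its call begins. camera_params takes no time and is no camera call.
- arm.hand_in(): hands the job in; it is judged then, once.
The state is a dict: "time": time; "joint_pos": joint angles; "qvel": joint speeds; "joint_torque": joint torques, N m; "ee_pos": TCP position; "ee_rot": TCP orientation; "ft_force": force on the tool from outside, world axes, zero at the start; "torque": the same for the moment, N m; "gripper_width": opening from 0.0 (shut) to 1.0 (fully open); "gripper_force": force on a finger pad.
Only numpy, scipy, OpenCV 4.12 (cv2) and the standard library are available. Lean on these libraries where they do the work, as an engineer would, in place of code of your own. Each camera call takes 0.05 s, during which the arm holds its last target. There are 200 camera calls.

## Working session

There is one attempt and no reset: what is moved stays moved. The work goes in short steps, Python scripts to look and compute and a tool call to move; the robot and the scene stay as the last step left them, time stands still between calls to the robot, and variables do not carry over. Pictures are saved under pics/ and viewed, at most 10 in all, crops included, and the job is handed in when it is done.

Besides the shell and the picture viewer there is one more tool, called after ">>>" as a command line: name --argument value ..., lists and objects as JSON in quotes. move_arm: Moves the arm, as the interface text tells. Its arguments: {"type":"object","properties":{"moves":{"type":"array"},"grip_force":{"type":"number"}},"required":["moves"]}

```bash
mkdir -p pics
python3 - <<'E'
from workcell import arm
import cv2,numpy as np
for n in("side","top"):
    p,d=arm.capture(n); cv2.imwrite(f"pics/{n}0.png",p[:,:,::-1]); np.savez(f"{n}0.npz",p=p,d=d)
    c=arm.camera_params(n); print(n,{k:np.round(v,3).tolist() for k,v in c.items()})
s=arm.sense();print({k:np.round(v,3).tolist() for k,v in s.items()})
E
```

```text
side {'camera_matrix': [[497.957, 0.0, 282.579], [0.0, 497.957, 210.328], [0.0, 0.0, 1.0]], 'dist_coeffs': [-0.154, 0.0, 0.0, 0.0, 0.0], 'R': [[-0.967, -0.254, -0.01], [-0.179, 0.71, -0.681], [0.18, -0.657, -0.732]], 't': [529.214, 63.507, 1641.475]}
top {'camera_matrix': [[487.046, 0.0, 278.723], [0.0, 487.046, 214.828], [0.0, 0.0, 1.0]], 'dist_coeffs': [-0.092, 0.0, 0.0, 0.0, 0.0], 'R': [[-0.022, -1.0, 0.02], [-0.999, 0.021, -0.047], [0.047, -0.021, -0.999]], 't': [72.233, 519.679, 1427.34]}
{'time': 0.1, 'joint_pos': [-73.155, 2.788, 5.6, 92.934, 0.0, 82.674], 'qvel': [0.074, 0.027, 0.282, 0.012, -0.001, -0.035], 'joint_torque': [0.002, -33.985, 32.094, 0.016, -0.0, 0.0], 'ee_pos': [214.771, -478.487, 247.236], 'ee_rot': [[0.912, 0.409, -0.001], [0.409, -0.912, 0.002], [0.0, -0.002, -1.0]], 'ft_force': [-0.18, -0.028, -0.628], 'torque': [0.001, 0.018, -0.032], 'gripper_force': 0.0, 'gripper_width': 1.0}
```

View pics/top0.png

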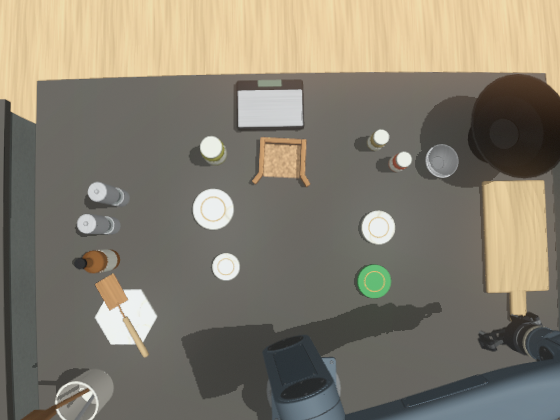

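View pics/side0.png

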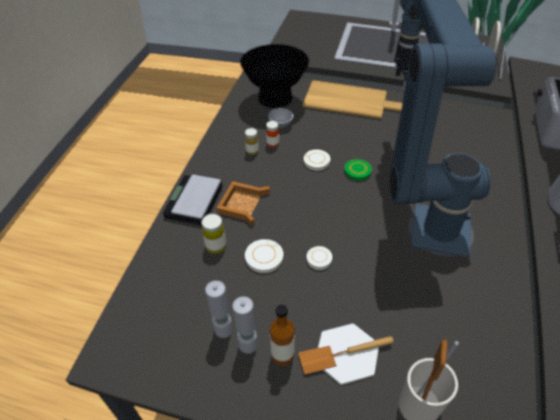

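The top view shows white trivets at (213,209) large, (226,267) small and (378,227) medium. The green look-alike is at (374,281), and the caddy is at (282,160) with its mouth facing the robot. The side view shows the same trivets at (264,256), (319,258) and (317,160), with the caddy at (243,200).

```bash
cat > h.py <<'E'
from workcell import arm
import cv2,numpy as np
def cam(n):
    c=arm.camera_params(n); return [np.array(c[k],float) for k in("camera_matrix","dist_coeffs","R","t")]
def ray(n,uv):
    K,D,R,t=cam(n); u=cv2.undistortPoints(np.array(uv,float).reshape(-1,1,2),K,D)[:,0]
    return -R.T@t, np.c_[u,np.ones(len(u))]@R
def plane(n,uv,z):
    o,d=ray(n,uv); return o+d*((z-o[2])/d[:,2])[:,None]
def px(n,X):
    K,D,R,t=cam(n); return cv2.projectPoints(np.array(X,float).reshape(-1,1,3),cv2.Rodrigues(R)[0],t,K,D)[0][:,0]
def tri(a,b):  # top pixel, side pixel
    o1,d1=ray("top",a);o2,d2=ray("side",b);d1=d1[0];d2=d2[0]
    s=np.linalg.lstsq(np.c_[d1,-d2],o2-o1,rcond=None)[0];p=o1+s[0]*d1;q=o2+s[1]*d2
    return (p+q)/2,np.linalg.norm(p-q)
def whites(n,p,lo=2,z=20):
    h=cv2.cvtColor(p,cv2.COLOR_RGB2HSV); m=((h[:,:,1]<90)&(h[:,:,2]>130)).astype(np.uint8)
    out=[]
    for c in cv2.findContours(m,cv2.RETR_EXTERNAL,cv2.CHAIN_APPROX_NONE)[0]:
        if cv2.contourArea(c)<250: continue
        c=cv2.convexHull(c); w=plane(n,c.reshape(-1,2),z)[:,:2].astype(np.float32)
        (cx,cy),ax,_=cv2.fitEllipse(w); out.append((cv2.fitEllipse(c)[0],(cx,cy),ax))
    return out
E
python3 - <<'E'
from h import *
for n in("top","side"):
    p=np.load(n+"0.npz")["p"]
    for o in whites(n,p): 
        if 200<o[1][0]<700 and abs(o[1][1])<400: print(n,*[np.round(v,1).tolist() for v in o])
for a,b in (((378,227),(317,159)),):print(tri(a,b))
p=np.load("top0.npz")["p"]; cv2.imwrite("pics/cad.png",cv2.resize(p[125:200,240:325,::-1],None,fx=7,fy=7,interpolation=cv2.INTER_CUBIC))
p=np.load("side0.npz")["p"]; cv2.imwrite("pics/cads.png",cv2.resize(p[170:235,205:285,::-1],None,fx=7,fy=7,interpolation=cv2.INTER_CUBIC))
E
```

```text
top [225.8, 266.4] [373.2, 219.2] [80.7, 81.8]
top [378.0, 227.1] [478.3, -231.9] [101.6, 101.7]
top [212.9, 208.7] [543.0, 253.9] [121.5, 122.8]
side [319.0, 256.4] [371.1, 224.4] [81.4, 86.0]
side [263.6, 254.4] [540.4, 258.2] [122.3, 126.4]
side [316.5, 158.2] [475.1, -226.6] [101.6, 108.3]
(array([ 476.51601493, -234.87995274,    7.70153125]), np.float64(4.40287160471675))
```

View pics/cad.png

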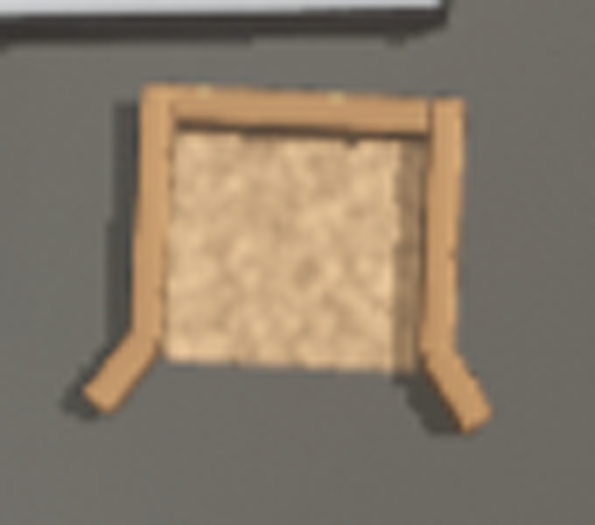

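View pics/cads.png

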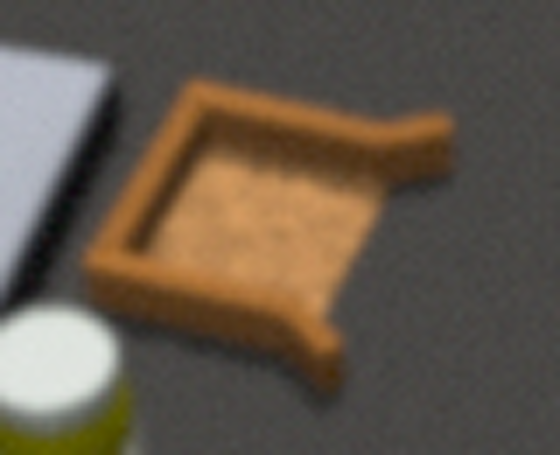

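Run:
```python
from h import *
T=lambda q:(np.array(q,float)+.5)/7-.5+[240,125]
S=lambda q:(np.array(q,float)+.5)/7-.5+[205,170]
q=dict(BLo=(142,86),BRo=(465,100),BLi=(174,124),BRi=(429,132),FLi=(160,345),FRi=(422,348),TL=(82,393),TLi=(108,413),TR=(492,410),TRi=(465,432))
for k,v in q.items(): print(k,plane("top",[T(v)],30)[0,:2].round(1))
for a,b in(((142,86),(90,262)),((465,100),(195,80)),((492,410),(452,118)),((82,393),(320,388))):print("tri",tri(T(a),S(b)))
P={k:plane("top",[T(v)],30)[0,:2] for k,v in q.items()}
print("w",np.linalg.norm(P["BLo"]-P["BRo"]),np.linalg.norm(P["BLi"]-P["BRi"]),np.linalg.norm(P["TLi"]-P["TRi"]),np.linalg.norm(P["TL"]-P["TR"]))
for u in("BLo","BRo"),("BLi","BRi"),("TL","TR"):
    d=P[u[0]]-P[u[1]];print("yaw",np.degrees(np.arctan2(-d[0],d[1])),"mid",(P[u[0]]+P[u[1]])/2)
print(tri((378,227.1),(316.5,158.2)))
```

```text
BLo [751.2 111.7]
BRo [742.8 -24.1]
BLi [734.7  98.6]
BRi [729.4  -8.6]
FLi [641.3 106.4]
FRi [637.9  -3.3]
TL [621.8 139.3]
TLi [613.2 128.6]
TR [611.3 -32. ]
TRi [602.2 -20.5]
tri (array([748.57133548, 111.10501936,  29.33340811]), np.float64(5.472861741524479))
tri (array([740.9084198 , -24.94398631,  26.45090508]), np.float64(5.183816017061244))
tri (array([608.46013075, -33.4088431 ,  22.68657496]), np.float64(7.383987329307748))
tri (array([623.38984686, 139.87221487,   3.51238075]), np.float64(3.2023242283851503))
w 136.09702714146624 107.30757153330926 149.49449403184917 171.6739522913257
yaw -3.53460731901958 mid [746.95605329  43.81874351]
yaw -2.8526176395302185 mid [732.04674217  45.02296676]
yaw -3.5238508767120416 mid [616.5537881   53.66138734]
(array([ 477.22018564, -233.52424052,   12.67503026]), np.float64(2.1864675782376923))
```

Trivet_b is the 101 mm disc. Both views put it at about (478,-232), and the top rays measured on z=20 agree. The caddy is at about (682.5,48) with a yaw of -3.7°. Plan: set the jaws to about 50 mm as a cradle and push the trivet to a point in front of the mouth, then turn and push it in.

>>> move_arm --moves '[{"delta_pos": [0, 0, 0], "angular": [0, 0, -0.179], "jaw": 0.6}, {"delta_pos": [0, 0, 0], "angular": [0, 0, -0.179], "jaw": 0.6}, {"delta_pos": [0, 0, 0], "angular": [0, 0, -0.179], "jaw": 0.6}, {"delta_pos": [0, 0, 0], "angular": [0, 0, -0.179], "jaw": 0.6}, {"delta_pos": [0, 0, 0], "angular": [0, 0, -0.179], "jaw": 0.6}, {"delta_pos": [2.7, 2.4, 1.4], "angular": [0, 0, 0], "jaw": 0.6}, {"delta_pos": [2.7, 2.4, 1.4], "angular": [0, 0, 0], "jaw": 0.6}, {"delta_pos": [2.7, 2.4, 1.4], "angular": [0, 0, 0], "jaw": 0.6}, {"delta_pos": [2.7, 2.4, 1.4], "angular": [0, 0, 0], "jaw": 0.6}, {"delta_pos": [2.7, 2.4, 1.4], "angular": [0, 0, 0], "jaw": 0.6}, {"delta_pos": [2.7, 2.4, 1.4], "angular": [0, 0, 0], "jaw": 0.6}, {"delta_pos": [2.7, 2.4, 1.4], "angular": [0, 0, 0], "jaw": 0.6}, {"delta_pos": [2.7, 2.4, 1.4], "angular": [0, 0, 0], "jaw": 0.6}, {"delta_pos": [0, 0, 0], "angular": [0, 0, 0], "jaw": 0.6}]'

```text
time: 1.85
ee_pos: [455.5, -315.7, 133.9]
ee_rot: [[0.248, 0.969, -0.003], [0.969, -0.248, 0.003], [0.002, -0.004, -1.0]]
ft_force: [-0.3, 0.1, 0.7]
gripper_width: 0.601
gripper_force: 0.0
```

>>> move_arm --moves '[{"delta_pos": [0, 0, 3], "angular": [0, 0, 0], "jaw": 0.6}, {"delta_pos": [0, 0, 3], "angular": [0, 0, 0], "jaw": 0.6}, {"delta_pos": [0, 0, 3], "angular": [0, 0, 0], "jaw": 0.6}, {"delta_pos": [0, 0, 1.2], "angular": [0, 0, 0], "jaw": 0.6}, {"delta_pos": [0, 0, 0.6], "angular": [0, 0, 0], "jaw": 0.6}, {"delta_pos": [0, 0, 0], "angular": [0, 0, 0], "jaw": 0.6}, {"delta_pos": [0, 0, 0], "angular": [0, 0, 0], "jaw": 0.6}]'

```text
time: 2.72
ee_pos: [455.8, -319.0, 29.8]
ee_rot: [[0.251, 0.968, 0.002], [0.968, -0.251, -0.002], [-0.001, 0.002, -1.0]]
ft_force: [-0.6, -0.0, 0.8]
gripper_width: 0.604
gripper_force: 0.0
```

Run:
```python
from h import *
p,d=arm.capture("side"); c=px("side",[[470,-260,20]])[0];print(c)
x,y=int(c[0]),int(c[1]);cv2.imwrite("pics/s1.png",cv2.resize(p[y-60:y+60,x-80:x+80,::-1],None,fx=5,fy=5,interpolation=cv2.INTER_CUBIC))
```

```text
[319.59369504 152.58871995]
```

View pics/s1.png

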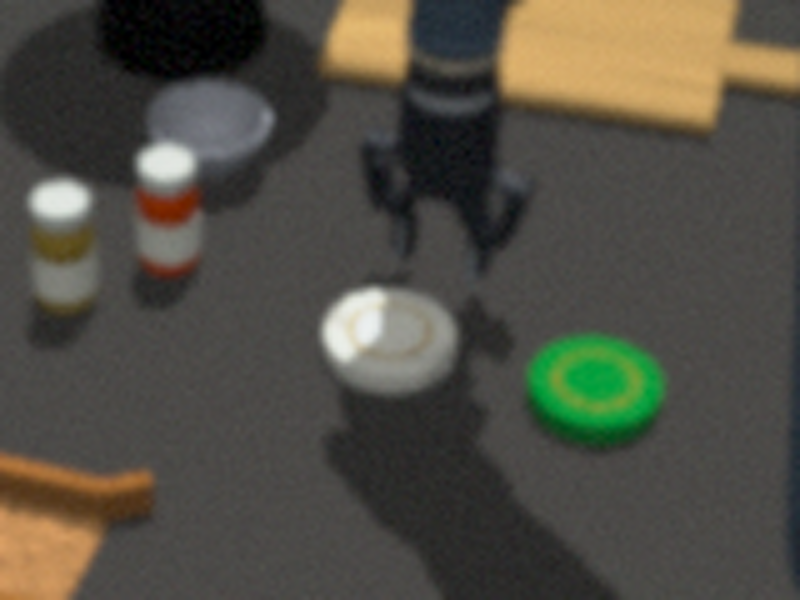

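The crop shows the open fingers at about (440,250), centred behind the white trivet at (390,340). The green one, at (596,385), is clear of the path.

>>> move_arm --moves '[{"delta_pos": [1, 0, 0.3], "angular": [0, 0, 0], "jaw": 0.6}, {"delta_pos": [1, 0, 0.2], "angular": [0, 0, 0], "jaw": 0.6}, {"delta_pos": [1, 0, 0], "angular": [0, 0, 0], "jaw": 0.6}, {"delta_pos": [1, 0, 0], "angular": [0, 0, 0], "jaw": 0.6}, {"delta_pos": [1, 0, 0], "angular": [0, 0, 0], "jaw": 0.6}, {"delta_pos": [1, 0, 0], "angular": [0, 0, 0], "jaw": 0.6}, {"delta_pos": [1, 0, 0], "angular": [0, 0, 0], "jaw": 0.6}, {"delta_pos": [1, 0, 0], "angular": [0, 0, 0], "jaw": 0.6}, {"delta_pos": [1, 0, 0], "angular": [0, 0, 0], "jaw": 0.6}, {"delta_pos": [0.5, 0, 0], "angular": [0, 0, 0], "jaw": 0.6}, {"delta_pos": [0, 0, 0], "angular": [0, 0, 0], "jaw": 0.6}]'

```text
time: 4.15
ee_pos: [479.2, -225.4, 23.4]
ee_rot: [[0.25, 0.968, 0.001], [0.968, -0.25, 0.001], [0.001, 0.0, -1.0]]
ft_force: [-1.1, -0.9, 0.1]
gripper_width: 0.597
gripper_force: 0.0
```

```bash
cat > loc.py <<'E'
from h import *
for n in("top","side"):
    p,d=arm.capture(n)
    for o in whites(n,p):
        if 200<o[1][0]<720 and abs(o[1][1])<400 and o[2][0]>60: print(n,*[np.round(v,1).tolist() for v in o])
s=arm.sense();print(s["ee_pos"],s["ft_force"],s["gripper_width"],s["joint_pos"])
E
python3 loc.py
```

```text
top [225.8, 266.4] [373.2, 219.2] [80.7, 81.8]
top [357.7, 222.0] [494.6, -171.6] [97.7, 100.2]
top [212.9, 208.7] [543.0, 253.9] [121.4, 122.8]
top [213.0, 149.4] [718.7, 251.2] [70.9, 89.9]
side [319.0, 256.4] [370.9, 224.4] [82.3, 86.8]
side [263.6, 254.4] [540.5, 258.2] [122.4, 127.2]
side [308.5, 167.9] [492.4, -166.6] [96.7, 103.3]
[ 479.22278747 -225.88599328   23.56278161] [ 0.425841   -0.45213621 -0.50165897] 0.6020256884303944 [-3.25249445e+01  7.65815845e+00 -1.50134566e+01  6.73156839e+01
  5.85244773e-02  7.20135908e+01]
```

>>> move_arm --moves '[{"delta_pos": [0.8, 0, 0], "angular": [0, 0, 0], "jaw": 0.6}, {"delta_pos": [1.3, 0, 0], "angular": [0, 0, 0], "jaw": 0.6}, {"delta_pos": [1.3, 0, 0], "angular": [0, 0, 0], "jaw": 0.6}, {"delta_pos": [1.3, 0, 0], "angular": [0, 0, 0], "jaw": 0.6}, {"delta_pos": [1.3, 0, 0], "angular": [0, 0, 0], "jaw": 0.6}, {"delta_pos": [1.3, 0, 0], "angular": [0, 0, 0], "jaw": 0.6}, {"delta_pos": [1.3, 0, 0], "angular": [0, 0, 0], "jaw": 0.6}, {"delta_pos": [1.3, 0, 0], "angular": [0, 0, 0], "jaw": 0.6}, {"delta_pos": [1.3, 0, 0], "angular": [0, 0, 0], "jaw": 0.6}, {"delta_pos": [1.3, 0, 0], "angular": [0, 0, 0], "jaw": 0.6}, {"delta_pos": [1.3, 0, 0], "angular": [0, 0, 0], "jaw": 0.6}, {"delta_pos": [1.3, 0, 0], "angular": [0, 0, 0], "jaw": 0.6}, {"delta_pos": [1.3, 0, 0], "angular": [0, 0, 0], "jaw": 0.6}, {"delta_pos": [1.3, 0, 0], "angular": [0, 0, 0], "jaw": 0.6}, {"delta_pos": [1.3, 0, 0], "angular": [0, 0, 0], "jaw": 0.6}, {"delta_pos": [1.3, 0, 0], "angular": [0, 0, 0], "jaw": 0.6}, {"delta_pos": [1.3, 0, 0], "angular": [0, 0, 0], "jaw": 0.6}, {"delta_pos": [1.3, 0, 0], "angular": [0, 0, 0], "jaw": 0.6}, {"delta_pos": [0.8, 0, 0], "angular": [0, 0, 0], "jaw": 0.6}, {"delta_pos": [0, 0, 0], "angular": [0, 0, 0], "jaw": 0.6}]'

```text
time: 6.75
ee_pos: [538.7, 4.8, 23.1]
ee_rot: [[0.25, 0.968, 0.0], [0.968, -0.25, 0.003], [0.003, -0.0, -1.0]]
ft_force: [1.3, -0.7, 1.2]
gripper_width: 0.598
gripper_force: 0.4
```

```bash
python3 loc.py
```

```text
top [225.5, 266.2] [373.7, 220.1] [78.3, 78.9]
top [212.6, 208.6] [543.4, 254.9] [119.8, 121.7]
top [278.4, 203.7] [553.6, 61.2] [89.4, 100.2]
top [288.0, 162.6] [674.8, 30.0] [77.6, 156.2]
top [213.0, 149.4] [718.7, 251.2] [70.9, 89.9]
side [319.1, 257.0] [370.1, 226.7] [73.3, 79.2]
side [263.0, 255.0] [541.7, 261.1] [116.7, 126.2]
side [276.4, 209.1] [552.2, 61.9] [97.4, 104.3]
[538.21877591   4.45312757  22.71129172] [-0.52710885  0.04175612 -0.14993506] 0.5958312096975648 [ -6.75660417   8.9586106  -13.66210697  67.42618569   0.16223418
  97.75238265]
```

>>> move_arm --moves '[{"delta_pos": [-1, 0, 0], "angular": [0, 0, 0], "jaw": 0.6}, {"delta_pos": [-2, 0, 0], "angular": [0, 0, 0], "jaw": 0.6}, {"delta_pos": [-2, 0, -2], "angular": [0, 0, 0], "jaw": 0.6}, {"delta_pos": [0, 0, -4], "angular": [0, 0, 0], "jaw": 0.6}, {"delta_pos": [0, 0, -4], "angular": [0, 0, 0], "jaw": 0.6}, {"delta_pos": [0, 0, 0], "angular": [0, 0, -0.176], "jaw": 0.6}, {"delta_pos": [0, 0, 0], "angular": [0, 0, -0.176], "jaw": 0.6}, {"delta_pos": [0, 0, 0], "angular": [0, 0, -0.176], "jaw": 0.6}, {"delta_pos": [0, 0, 0], "angular": [0, 0, -0.176], "jaw": 0.6}, {"delta_pos": [0, 0, 0], "angular": [0, 0, -0.176], "jaw": 0.6}, {"delta_pos": [0, 0, 0], "angular": [0, 0, -0.176], "jaw": 0.6}, {"delta_pos": [0, 0, 0], "angular": [0, 0, -0.176], "jaw": 0.6}, {"delta_pos": [0, 0, 0], "angular": [0, 0, -0.176], "jaw": 0.6}, {"delta_pos": [0, 0, 0], "angular": [0, 0, -0.176], "jaw": 0.6}, {"delta_pos": [0, 0, 0], "angular": [0, 0, -0.176], "jaw": 0.6}, {"delta_pos": [3, 0, 0], "angular": [0, 0, 0], "jaw": 0.6}, {"delta_pos": [3, 0, 0], "angular": [0, 0, 0], "jaw": 0.6}, {"delta_pos": [0, 0, 0], "angular": [0, 0, 0], "jaw": 0.6}]'

```text
time: 9.1
ee_pos: [463.7, -41.2, 122.4]
ee_rot: [[-0.998, 0.066, -0.002], [0.066, 0.998, 0.001], [0.002, 0.001, -1.0]]
ft_force: [1.0, 0.3, 0.6]
gripper_width: 0.597
gripper_force: 0.0
```

```bash
python3 loc.py
python3 - <<'E'
from h import *
p,d=arm.capture("top");cv2.imwrite("pics/t2.png",cv2.resize(p[120:260,200:360,::-1],None,fx=4,fy=4,interpolation=cv2.INTER_CUBIC))
E
```

```text
top [225.5, 266.2] [373.7, 220.0] [78.4, 79.0]
top [342.8, 229.2] [474.5, -126.7] [84.6, 89.9]
top [212.9, 208.6] [543.2, 254.0] [121.6, 122.2]
top [280.0, 203.8] [553.2, 56.5] [101.0, 102.0]
top [280.1, 161.5] [678.7, 53.4] [99.3, 222.5]
top [213.0, 149.4] [718.5, 251.3] [70.7, 89.8]
side [319.0, 257.1] [370.4, 227.3] [72.4, 79.8]
side [263.5, 254.4] [540.8, 258.6] [121.5, 126.6]
side [277.0, 209.1] [550.5, 61.4] [102.3, 106.3]
[466.06800945 -41.61344142 123.16339802] [-0.10981231 -0.2030387  -0.3699191 ] 0.6036729844493783 [-1.33451794e+01 -5.29753716e+00 -1.64829532e+01  7.87831210e+01
  3.58565192e-02 -9.59423941e+00]
```

View pics/t2.png

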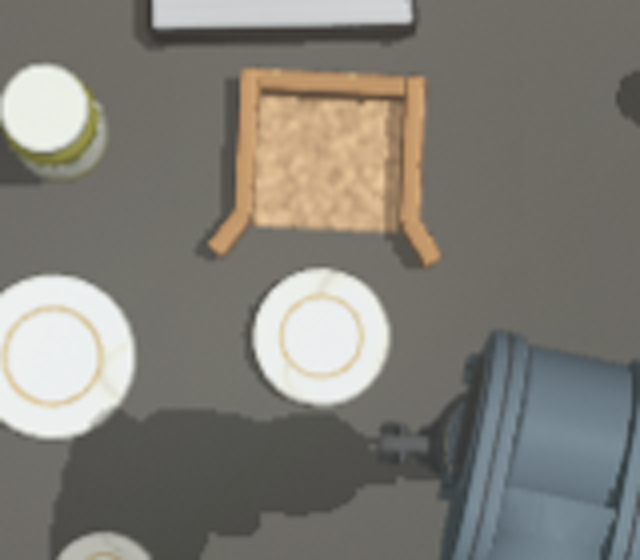

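The crop shows trivet_b at (321,337), squarely in front of the caddy mouth. The tool is clear of it on the right.

>>> move_arm --moves '[{"delta_pos": [0.1, 2.1, 0], "angular": [0, 0, 0], "jaw": 0.6}, {"delta_pos": [0.1, 2.1, 0], "angular": [0, 0, 0], "jaw": 0.6}, {"delta_pos": [0.1, 2.1, 0], "angular": [0, 0, 0], "jaw": 0.6}, {"delta_pos": [0.1, 2.1, 0], "angular": [0, 0, 0], "jaw": 0.6}, {"delta_pos": [0, 2, 0], "angular": [0, 0, 0], "jaw": 0.6}, {"delta_pos": [0, 0, 3], "angular": [0, 0, 0], "jaw": 0.6}, {"delta_pos": [0, 0, 3], "angular": [0, 0, 0], "jaw": 0.6}, {"delta_pos": [0, 0, 3], "angular": [0, 0, 0], "jaw": 0.6}, {"delta_pos": [0, 0, 1], "angular": [0, 0, 0], "jaw": 0.6}, {"delta_pos": [0, 0, 0], "angular": [0, 0, 0], "jaw": 0.6}, {"delta_pos": [0, 0, 0], "angular": [0, 0, 0], "jaw": 0.6}]'

```text
time: 10.62
ee_pos: [470.2, 62.7, 24.8]
ee_rot: [[-0.998, 0.065, 0.003], [0.065, 0.998, 0.0], [-0.003, 0.0, -1.0]]
ft_force: [0.3, -0.6, -0.0]
gripper_width: 0.601
gripper_force: 0.0
```

>>> move_arm --moves '[{"delta_pos": [-1, 0, 0], "angular": [0, 0, 0], "jaw": 0.6}, {"delta_pos": [-1, 0, 0], "angular": [0, 0, 0], "jaw": 0.6}, {"delta_pos": [-1, 0, 0], "angular": [0, 0, 0], "jaw": 0.6}, {"delta_pos": [-1, 0, 0], "angular": [0, 0, 0], "jaw": 0.6}, {"delta_pos": [-1, 0, 0], "angular": [0, 0, 0], "jaw": 0.6}, {"delta_pos": [-1, 0, 0], "angular": [0, 0, 0], "jaw": 0.6}, {"delta_pos": [-1, 0, 0], "angular": [0, 0, 0], "jaw": 0.6}, {"delta_pos": [-1, 0, 0], "angular": [0, 0, 0], "jaw": 0.6}, {"delta_pos": [-1, 0, 0], "angular": [0, 0, 0], "jaw": 0.6}, {"delta_pos": [-1, 0, 0], "angular": [0, 0, 0], "jaw": 0.6}, {"delta_pos": [-1, 0, 0], "angular": [0, 0, 0], "jaw": 0.6}, {"delta_pos": [-1, 0, 0], "angular": [0, 0, 0], "jaw": 0.6}, {"delta_pos": [-1, 0, 0], "angular": [0, 0, 0], "jaw": 0.6}, {"delta_pos": [-1, 0, 0], "angular": [0, 0, 0], "jaw": 0.6}, {"delta_pos": [-0.5, 0, 0], "angular": [0, 0, 0], "jaw": 0.6}, {"delta_pos": [0, 0, 0], "angular": [0, 0, 0], "jaw": 0.6}]'

```text
time: 12.62
ee_pos: [613.2, 53.4, 23.1]
ee_rot: [[-0.998, 0.065, -0.002], [0.065, 0.998, 0.0], [0.002, 0.0, -1.0]]
ft_force: [-3.6, 0.2, 2.7]
gripper_width: 0.604
gripper_force: 2.6
```

Run:
```python
from h import *
p,d=arm.capture("top");cv2.imwrite("pics/t3.png",cv2.resize(p[125:200,240:325,::-1],None,fx=7,fy=7,interpolation=cv2.INTER_CUBIC))
print(arm.sense()["ee_pos"],arm.sense()["ft_force"])
```

```text
[613.19809463  53.42985362  23.11281839] [-3.79472743  0.59624966  3.51039954]
```

View pics/t3.png

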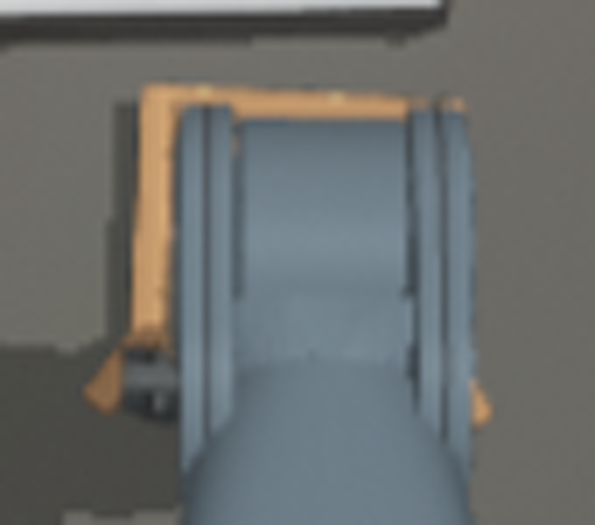

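Run:
```python
from h import *
p,d=arm.capture("side");cv2.imwrite("pics/s4.png",cv2.resize(p[140:250,195:325,::-1],None,fx=5,fy=5,interpolation=cv2.INTER_CUBIC))
```

```text
(no output)
```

View pics/s4.png

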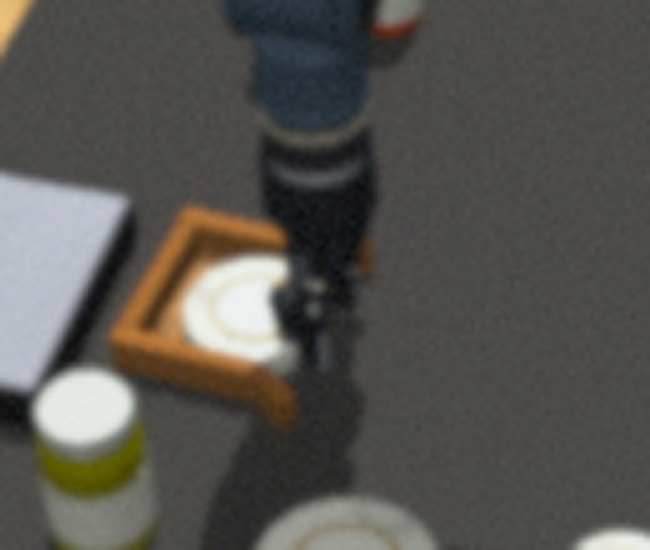

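The side view shows the trivet well inside the bay at (245,305), with a small gap left to the back wall. The knuckles clear the lips, so I'll creep on.

>>> move_arm --moves '[{"delta_pos": [-0.4, 0, 0], "angular": [0, 0, 0], "jaw": 0.6}, {"delta_pos": [-0.4, 0, 0], "angular": [0, 0, 0], "jaw": 0.6}, {"delta_pos": [-0.2, 0, 0], "angular": [0, 0, 0], "jaw": 0.6}, {"delta_pos": [0, 0, 0], "angular": [0, 0, 0], "jaw": 0.6}]'

```text
time: 13.22
ee_pos: [623.1, 52.7, 23.2]
ee_rot: [[-0.998, 0.065, -0.001], [0.065, 0.998, 0.0], [0.001, 0.0, -1.0]]
ft_force: [-4.0, -0.1, 3.2]
gripper_width: 0.6
gripper_force: 3.0
```

>>> move_arm --moves '[{"delta_pos": [-0.2, 0, 0], "angular": [0, 0, 0], "jaw": 0.6}, {"delta_pos": [-0.2, 0, 0], "angular": [0, 0, 0], "jaw": 0.6}, {"delta_pos": [0, 0, 0], "angular": [0, 0, 0], "jaw": 0.6}]'

```text
time: 13.6
ee_pos: [627.4, 52.4, 23.2]
ee_rot: [[-0.998, 0.065, -0.0], [0.065, 0.998, -0.0], [0.0, -0.0, -1.0]]
ft_force: [-3.7, 0.3, 2.3]
gripper_width: 0.6
gripper_force: 2.8
```

Still only sliding friction, so I'll keep creeping until the wall shows in the force.

>>> move_arm --moves '[{"delta_pos": [-0.2, 0, 0], "angular": [0, 0, 0], "jaw": 0.6}, {"delta_pos": [0, 0, 0], "angular": [0, 0, 0], "jaw": 0.6}]'

```text
time: 13.85
ee_pos: [629.3, 52.3, 23.1]
ee_rot: [[-0.998, 0.065, -0.0], [0.065, 0.998, 0.0], [0.0, 0.0, -1.0]]
ft_force: [-4.6, -0.1, 2.1]
gripper_width: 0.6
gripper_force: 3.0
```

>>> move_arm --moves '[{"delta_pos": [-0.2, 0, 0], "angular": [0, 0, 0], "jaw": 0.6}, {"delta_pos": [0, 0, 0], "angular": [0, 0, 0], "jaw": 0.6}]'

```text
time: 14.1
ee_pos: [629.6, 52.3, 23.1]
ee_rot: [[-0.998, 0.065, -0.004], [0.065, 0.998, 0.0], [0.004, -0.0, -1.0]]
ft_force: [-8.4, 0.2, 5.7]
gripper_width: 0.597
gripper_force: 4.8
```

>>> move_arm --moves '[{"delta_pos": [-0.1, 0, 0], "angular": [0, 0, 0], "jaw": 0.6}, {"delta_pos": [0, 0, 0], "angular": [0, 0, 0], "jaw": 0.6}]'

```text
time: 14.35
ee_pos: [629.7, 52.3, 23.1]
ee_rot: [[-0.998, 0.065, -0.006], [0.065, 0.998, 0.0], [0.006, -0.0, -1.0]]
ft_force: [-11.1, 0.7, 7.6]
gripper_width: 0.599
gripper_force: 5.7
```

It has hit the wall: the advance stopped and the force is rising. Now back off straight and lift clear.

>>> move_arm --moves '[{"delta_pos": [0.5, 0, 0], "angular": [0, 0, 0], "jaw": 0.6}, {"delta_pos": [1.5, 0, 0], "angular": [0, 0, 0], "jaw": 0.6}, {"delta_pos": [3, 0, 0], "angular": [0, 0, 0], "jaw": 0.6}, {"delta_pos": [3, 0, 0], "angular": [0, 0, 0], "jaw": 0.6}, {"delta_pos": [2, 0, -3], "angular": [0, 0, 0], "jaw": 0.6}, {"delta_pos": [0, 0, -4], "angular": [0, 0, 0], "jaw": 0.6}, {"delta_pos": [0, 0, -4], "angular": [0, 0, 0], "jaw": 0.6}, {"delta_pos": [2, -3, -2], "angular": [0, 0, 0], "jaw": 0.6}, {"delta_pos": [2, -3, 0], "angular": [0, 0, 0], "jaw": 0.6}, {"delta_pos": [2, -3, 0], "angular": [0, 0, 0], "jaw": 0.6}, {"delta_pos": [2, -3, 0], "angular": [0, 0, 0], "jaw": 0.6}, {"delta_pos": [0, -3, 0], "angular": [0, 0, 0], "jaw": 0.6}, {"delta_pos": [0, 0, 0], "angular": [0, 0, 0], "jaw": 0.6}]'

```text
time: 15.98
ee_pos: [444.5, -88.2, 153.9]
ee_rot: [[-0.998, 0.068, 0.004], [0.068, 0.998, -0.002], [-0.005, -0.002, -1.0]]
ft_force: [-0.5, 0.6, 1.1]
gripper_width: 0.599
gripper_force: 0.0
```

```bash
python3 loc.py
python3 - <<'E'
from h import *
p,d=arm.capture("top");a=cv2.resize(p[125:200,240:325,::-1],(425,375),interpolation=cv2.INTER_CUBIC)
p,d=arm.capture("side");b=cv2.resize(p[165:240,195:270,::-1],(375,375),interpolation=cv2.INTER_CUBIC)
cv2.imwrite("pics/f.png",np.hstack([a,b]))
E
```

```text
top [225.4, 266.3] [373.6, 220.3] [78.9, 79.6]
top [371.2, 241.0] [437.7, -210.2] [83.6, 93.4]
top [212.9, 208.7] [543.0, 253.9] [121.4, 122.8]
top [279.9, 162.8] [674.7, 54.1] [124.3, 128.9]
top [213.0, 149.4] [718.7, 251.2] [70.9, 89.9]
side [318.6, 257.2] [371.3, 227.9] [77.2, 79.6]
side [263.6, 254.4] [540.5, 258.2] [122.5, 126.5]
side [242.0, 200.7] [677.9, 53.0] [101.2, 113.6]
[444.11401921 -86.29177918 153.62725141] [-0.2181263   0.24921633 -0.56551194] 0.5987374005782553 [-1.95167503e+01 -8.32780040e+00 -1.57496252e+01  8.24298960e+01
  2.62951920e-02 -1.57542061e+01]
```

View pics/f.png

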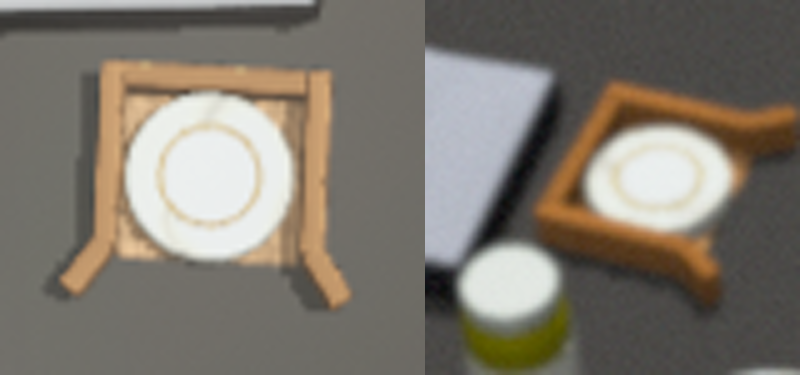

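The final crops show trivet_b between the side walls, with its rim touching the back wall at (210,93). The other trivets read where they started.

```bash
python3 -c "
from workcell import arm
print(arm.hand_in())"
```

```text
the job is handed in; nothing more can be done
None
```

Trivet_b (100 mm) was slid along the counter into the caddy and is home against the back wall; trivets a and c measure where they started, the arm only passed clear of the bystanders, and the job was handed in at about 16 s with no verdict returned.

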